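# Lock a metal blank in the clamping jig

### The arm

A 6-joint arm with a two-finger parallel gripper is mounted at the origin on the work surface. World frame = base frame: x ahead of the robot, y to its left, z up, the work surface at z = 0. Lengths are in m, angles in rad, forces in N, time in s.
With the tool pointing down it reaches from about 0.4 to 0.825 m from the base axis. Payload 7 kg.
Tool frame: the origin (TCP) lies at the very end of the fingers, on their centre line; the grasp point (between the pads) lies 19 mm behind it (r.grip_depth is the distance from the TCP to the grasp point, in m); z points along the fingers, y is the line along which they close (so a half turn about z gives the same grasp; the last joint's range is limited). The gripper opens to 85 mm and grips with 20 to 120 N. Pads are 22 mm wide; open, the fingers measure 114 mm over their backs; the gripper's body (76 mm by 85 mm) begins 54 mm behind the grasp point. The pads swing forward as they close: fully open they stand 13 mm farther back than shut.
Start: joints at [-0.857, 0.359, 0.012, 0, -1.224, -0.288], TCP at [0.279, -0.615, 0.231] pointing down, gripper open.
Joint ranges: [-3.07, 3.07], [-1.43, 2.12], [-1.02, 1.25], [-3.03, 1.67], [-3.05, -0], [-3.03, 3.03]. Speed limits (rad/s): [2.39, 2.39, 3.01, 3.14, 3.14, 3.14].

### API

Orientations are given as a unit quaternion [w, x, y, z].
In Python, from workcell import r gives the robot as it stands. Calls block until the motion is done:
- r.move_ptp(position, orientation): joint-space move of the TCP to a pose.
- r.servo_line(position, frame=None, feed=0.15): straight line of the TCP; frame=None keeps the orientation; feed is the mean speed in m/s.
- r.move_joints(angles): joint-space move.
- r.open() and r.clamp(force=None): open the fingers fully, or close them until they stop; force is the grip in N (None keeps the last).
- r.wait(seconds).
- r.solve_ik(position, orientation): joint angles nearest the present ones, or None.
- r.read_camera(name): name is "scene" or "top" or "wrist"; returns a dict with "pixels" (384x512x3 uint8, red, green, blue), "z_map" (384x512 float32, m along the optical axis (not along the pixel's ray), 0 where there is no reading), "intrinsics" (3x3 intrinsics, pixels), "k1" (the pictures are not rectified: a ray, as slopes to the right and down, at radius r is drawn at 1 + k1 r^2 times it, then the intrinsics apply), "world_from_camera" (4x4, takes a point from camera to world coordinates). Camera axes: x right, y up, looking along -z (the intrinsics and any distortion apply to the point x, -y, -z); pixel columns grow to the right and rows downward; lengths in m; the calibration is good to about 2 mm. A picture is of the moment at which its call begins.
A pose or a line that the arm cannot do raises r.MotionError and nothing moves.
- r.close_job(): hands the job in; it is judged then, once.
Readings, each from a call of its own:
- r.read_time(): time.
- r.read_q(): joint angles.
- r.read_qd(): joint speeds.
- r.read_tau(): joint torques, N m.
- r.read_tcp_pos(): TCP position.
- r.read_tool_rot(): TCP orientation.
- r.read_force(): force on the tool from outside, world axes, zero at the start.
- r.read_wrist_torque(): the same for the moment, N m.
- r.read_grip_width(): finger opening in m.
- r.read_gripper_force(): force on a finger pad.
Only numpy, scipy, OpenCV 4.12 (cv2) and the standard library are available. Lean on these libraries where they do the work, as an engineer would, in place of code of your own. Each camera call takes 0.05 s, during which the arm holds its last target. There are 200 camera calls.

### The job

Slide the aluminium blank along the blue jig until it is fully home against the end stop, then push the red-handled cam lever round through its quarter turn, all the way to its end stop, so that the blank stays home and is clamped square and at full force against the side fence. Work by feel: never bear on the lever or on the blank with more than 30 N (so do not grip them hard), leave the other things where they are, and let go at the end.

Things in the scene. Friction and masses are not known exactly. Their poses are not given: they have to be found in the camera images.
- jig: Blue fixed jig plate lying flat, 20 mm thick; z up, origin on the table (the plate spans x -130 to 110, y -165 to 155 mm in its own frame). Its x axis is the direction in which the blank is slid home; the front edge (-x) is open. The plunger's guide block stands at x 8 to 52, y -78 to -54, top at 42 mm; the cam post at x = 30, y = -115 mm.
- blank: Loose flat aluminium plate, 100 (its x) x 60 (its y) x 12 mm, about 0.2 kg, lying on the jig plate, its x roughly along the jig's; origin at the centre of its underside. It starts 25 to 50 mm short of the end stop, between fence and pad. Fully home its origin is at x = 30 mm in the jig frame; clamped against the fence it is at y = 5 mm.
- clamp_pad: Black pad 24 x 8 x 14 mm on the plunger, facing the jig's +y; origin mid back face. The lever drives the plunger evenly, 18 mm over its whole turn, and the pad is sprung on the plunger (8 N/mm). It meets the blank about 0.35 rad before the lever's end stop (after pushing it over against the fence); only at the stop is the full clamping force of about 30 N there.
- cam_lever: Steel lever on the round cam post; origin on its vertical turning axis, 45 mm above the table, z up. Its flat arm (18 mm wide, 45 to 57 mm above the table) runs 105 mm along its own +x. It starts pointing roughly along the jig's -x (within 0.5 rad) and turns counter-clockwise seen from above, a quarter turn, to point roughly along the jig's -y.
- handle (a point): Middle of the lever's upright red handle: a cylinder 22 mm in diameter, 57 to 103 mm above the table, 100 mm from the turning axis. The lever is stiff and stays where left: at the handle it takes 6 N, rising to 10 N over the last 0.35 rad, then a hard end stop. The stop is unseen inside the post, within 0.2 rad either way of the jig's -y: find it by feel.
- oil_bottle: White bottle with a red cap, 60 mm diameter, 170 mm high, standing to the left; origin under its centre. Bystander.
- spanner: Steel spanner 180 mm long lying on the table to the right. Bystander.
- pot: Steel cup 84 mm diameter, 70 mm high, standing to the left; origin under its centre. Bystander.
- gauge_block: Brass block 45 x 30 x 25 mm lying on the jig plate beyond the side fence (at y about +105 mm in the jig frame); origin under its centre. Bystander.
- end_stop (a point): Middle of the end stop's inner face, at x = 80, y = 0 mm in the jig frame, 28 mm above the table. The stop is a steel bar across the jig, y -50 to 50 mm, top 36 mm above the table; axes as the jig's.
- side_fence (a point): Middle of the side fence's inner face, at x = 5, y = 35 mm in the jig frame, 28 mm above the table. The fence is a steel bar along the jig's x, from x -70 to 80 mm, top 36 mm above the table; axes as the jig's.

How it is judged:
By the outcome, as a careful person would: the job done as asked, in the order asked, and still so for the second after the job is handed in, with the robot touching nothing.
It also fails if it takes over 67 s, if anything falls off the work surface, if the arm or the gripper's body presses on something with over 40 N, if the wrist force passes 120 N, or if a joint passes its speed limit or range.

## Working session

There is one attempt and no reset: what is moved stays moved. The work goes in short steps, each a Python script; the robot and the scene stay as the last script left them, time stands still between calls to the robot, and variables do not carry over. Pictures are saved under pics/ and viewed, at most 10 in all, crops included, and the job is handed in when it is done.

```bash
ls; mkdir -p pics; cat > h.py <<'E'
import numpy as np, cv2
from workcell import r
def snap(n,fn):
    c=r.read_camera(n); np.savez('pics/'+fn+'.npz',**{k:np.asarray(v) for k,v in c.items()})
    cv2.imwrite('pics/'+fn+'.png',c['pixels'][:,:,::-1]); return c
def load(fn): return np.load('pics/'+fn+'.npz')
def ray(c,u,v):
    K=c['intrinsics']; k1=float(c['k1'])
    p=cv2.undistortPoints(np.array([[[u,v]]],float),K,np.array([k1,0,0,0.]))[0,0]
    T=c['world_from_camera']; return T[:3,3],T[:3,:3]@np.array([p[0],-p[1],-1])
def at_z(c,u,v,z):
    o,d=ray(c,u,v); return o+d*(z-o[2])/d[2]
def cloud(c):
    K=c['intrinsics'];k1=float(c['k1']);T=c['world_from_camera'];z=c['z_map'];h,w=z.shape
    uv=np.stack(np.meshgrid(np.arange(w),np.arange(h)),-1).reshape(-1,1,2).astype(float)
    p=cv2.undistortPoints(uv,K,np.array([k1,0,0,0.])).reshape(h,w,2)
    P=np.stack([p[...,0]*z,-p[...,1]*z,-z],-1)@T[:3,:3].T+T[:3,3]
    return P
E
python3 - <<'E'
from h import *
a=snap('top','top0'); b=snap('scene','scene0')
i=cv2.imread('pics/top0.png'); cv2.imwrite('pics/top0b.png',cv2.resize(i,(800,600),interpolation=cv2.INTER_CUBIC))
print(r.read_time(),r.read_tool_rot(),a['world_from_camera'],b['world_from_camera'])
E
```

```text
pics
0.1 [-2.21847967e-04 -2.11266140e-01  9.77428305e-01  6.90666891e-04] [[-0.00503758  0.99450099 -0.10460591  0.37063896]
 [-0.99985699 -0.00332052  0.01658223  0.01121484]
 [ 0.0161437   0.10467448  0.9943755   1.46792677]
 [ 0.          0.          0.          1.        ]] [[-0.49240731 -0.74035033  0.4576204   0.99397118]
 [ 0.8703618  -0.42025036  0.25663198  0.26770859]
 [ 0.00231757  0.52466278  0.85130699  0.95367967]
 [ 0.          0.          0.          1.        ]]
```

View pics/top0b.png

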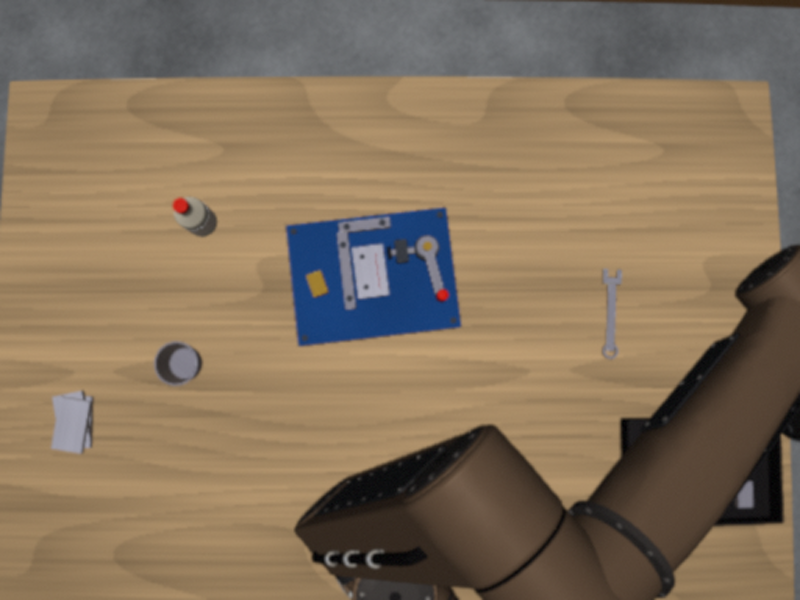

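View pics/scene0.png

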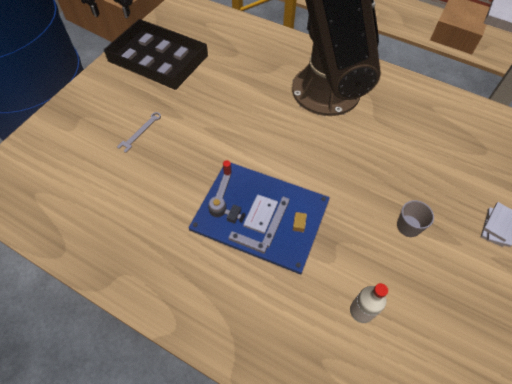

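The top view (800×600) shows the jig plate with corners near (287,226), (445,208), (461,326) and (299,346). The end stop is at the far end, the fence on the left, the blank at about (370,272), and the red handle at (443,295) with its post at (427,245). The scene view agrees. Next I'll fit the jig from the blue mask and place the wrist camera over it.

```bash
cat >> h.py <<'E'
def jigfit(c):
    hsv=cv2.cvtColor(c['pixels'],cv2.COLOR_RGB2HSV)
    m=cv2.inRange(hsv,(105,120,40),(130,255,255))
    n,l,s,_=cv2.connectedComponentsWithStats(m); k=1+np.argmax(s[1:,4])
    cs,_=cv2.findContours((l==k).astype(np.uint8),cv2.RETR_EXTERNAL,cv2.CHAIN_APPROX_NONE)
    ct=cv2.convexHull(max(cs,key=cv2.contourArea))[:,0]
    W=np.array([at_z(c,u,v,.02)[:2] for u,v in ct])
    (cx,cy),(w,h),a=cv2.minAreaRect((W*1000).astype(np.float32))
    a=np.radians(a); a=(a+np.pi/4)%(np.pi/2)-np.pi/4
    R=np.array([[np.cos(a),-np.sin(a)],[np.sin(a),np.cos(a)]])
    return np.array([cx,cy])/1000-R@[-.01,-.005],a,(w,h)
E
python3 - <<'E'
from h import *
for f in ('top0','scene0'):
    c=load(f); o,a,wh=jigfit(c); print(f,o,a,wh)
c=load('top0')
o,a,_=jigfit(c); R=np.array([[np.cos(a),-np.sin(a)],[np.sin(a),np.cos(a)]])
for n,u,v,z in(('handle',443,295,.103),('post',427,245,.057),('blank',370,272,.032)):
    print(n,R.T@(at_z(c,u*.64,v*.64,z)[:2]-o))
# wrist look
q=[0,1,0,0]
p=np.r_[o+R@[-.09,-.03],.40]
for t in (0,np.pi/2,-np.pi/2,np.pi):
    qq=[0,np.cos(t/2),np.sin(t/2),0]; s=r.solve_ik(p,qq); print(t,s)
w=r.read_camera('wrist'); print(w['world_from_camera'],r.read_tcp_pos(),w['intrinsics'])
E
```

```text
top0 [0.54196417 0.04331768] 0.11299896534936293 (234.3520965576172, 313.7621765136719)
scene0 [0.54598453 0.04567024] 0.11243102960214668 (237.2230224609375, 314.101318359375)
handle [-0.07053817 -0.13051371]
post [ 0.0319528  -0.11592125]
blank [-0.00420503 -0.00132709]
0 [ 0.44156103 -0.08202929 -0.13614783  0.         -1.51667779  1.12923529]
1.5707963267948966 [ 0.44156103 -0.08202929 -0.13614783  0.         -1.51667779  2.70003162]
-1.5707963267948966 [ 0.44156103 -0.08202929 -0.13614783  0.         -1.51667779 -0.44156103]
3.141592653589793 [ 0.44156103 -0.08202929 -0.13614783  0.         -1.51667779 -2.01235736]
[[-0.41314854 -0.87826694 -0.24073942  0.21672058]
 [ 0.91065731 -0.39746175 -0.11281586 -0.64230091]
 [ 0.00339773 -0.26584083  0.96401095  0.37416068]
 [ 0.          0.          0.          1.        ]] [ 0.278634   -0.61442507  0.23059199] [[312.43656531   0.         249.2553049 ]
 [  0.         312.43656531 194.46658966]
 [  0.           0.           1.        ]]
```

```bash
cat >> h.py <<'E'
def tq(yaw):  # tool pointing down, tool x along world yaw
    return [0,np.cos(yaw/2),np.sin(yaw/2),0]
E
python3 - <<'E'
from h import *
o=np.array([.544,.0445]);a=.1127;R=np.array([[np.cos(a),-np.sin(a)],[np.sin(a),np.cos(a)]])
p=np.r_[o+R@[-.035,-.03],.25]
r.clamp(20)
r.move_ptp(p,tq(a+np.pi)); print(r.read_time(),r.read_tcp_pos(),r.read_q(),r.read_force())
c=snap('wrist','w1'); print(jigfit(c))
cv2.imwrite('pics/w1b.png',cv2.resize(c['pixels'][:,:,::-1],(800,600),interpolation=cv2.INTER_CUBIC))
E
```

```text
3.2917 [0.5126786  0.01022607 0.24995166] [ 4.03360413e-01  7.72773548e-02 -3.10650968e-01  7.73614447e-05
 -1.18300978e+00 -1.86217676e+00] [ 0.45157349 -0.369461    0.21608756]
(array([0.54267793, 0.04522136]), np.float64(0.1143069685963769), (236.04762268066406, 314.8763427734375))
```

View pics/w1b.png

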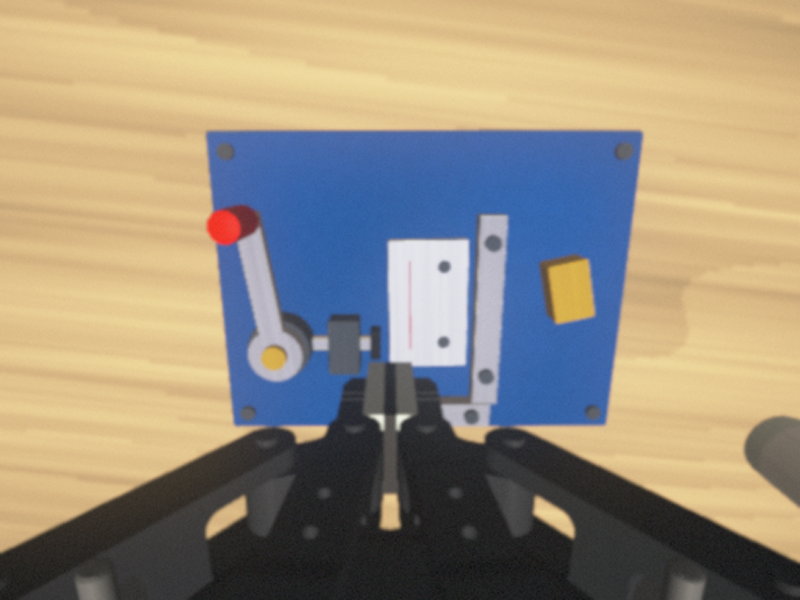

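The wrist view shows the blank's rear edge from (388,240) to (468,240), its fence-side edge down to (467,366), the fence's inner edge at x≈475, the handle top at (224,227) and the cam screw at (274,357).

```bash
python3 - <<'E'
from h import *
c=load('w1'); o,a,_=jigfit(c);R=np.array([[np.cos(a),-np.sin(a)],[np.sin(a),np.cos(a)]])
for n,u,v,z in(('handle',224,227,.103),('post',274,357,.06),('b1',388,240,.032),('b2',468,240,.032),('b3',467,366,.032),('b4',390,362,.032),('f1',479,214,.036),('f2',471,403,.036),('pad',381,342,.034),('gb',329,316,.042),('gb2',361,316,.042)):
    print(n,R.T@(at_z(c,u*.64,v*.64,z)[:2]-o)*1000)
E
```

```text
handle [ -69.2629844  -128.68813314]
post [  30.1507466  -115.18211819]
b1 [-51.37270083 -31.63374419]
b2 [-51.25705442  27.74695805]
b3 [49.27704499 31.0393987 ]
b4 [ 45.67679057 -30.31841033]
f1 [-70.66264091  34.31611827]
f2 [79.68962468 34.88986522]
pad [ 28.08903298 -37.32160479]
gb [  4.37209807 -76.16139442]
gb2 [  4.43044464 -52.0874184 ]
```

```bash
cat >> h.py <<'E'
O=np.array([.5427,.0452]);A=.1143;R=np.array([[np.cos(A),-np.sin(A)],[np.sin(A),np.cos(A)]])
def J(x,y,z): return np.r_[O+R@[x/1000,y/1000],z]
def jf(): return R.T@np.asarray(r.read_force())[:2]
def jp(): return R.T@(np.asarray(r.read_tcp_pos())[:2]-O)*1000
E
python3 - <<'E'
from h import *
q=tq(A+np.pi)
r.move_ptp(J(-90,0,.10),q); r.servo_line(J(-90,0,.024),feed=.1)
f0=jf(); print(r.read_time(),f0,r.read_force())
r.servo_line(J(-66,0,.024),feed=.06)
x=-66
while x<-24:
    x+=2 if x<-40 else .5
    r.servo_line(J(x,0,.024),feed=.03)
    f=jf()-f0
    print(x,np.round(jp(),1),np.round(f,1),round(r.read_time(),2))
    if -f[0]>(10 if x>-38 else 6): break
E
```

```text
4.9417 [0.18228507 0.6644482 ] [0.10531447 0.68090243 0.25572284]
-64 [-64.1  -0. ] [-0.5 -0.8] 5.74
-62 [-61.9   0. ] [-0.3  0. ] 5.99
-60 [-60.  -0.] [-0.9 -0.5] 6.24
-58 [-57.8   0. ] [-0.3 -0.3] 6.49
-56 [-55.7   0.1] [-0.2 -0.6] 6.74
-54 [-53.7   0. ] [-0.9 -0.5] 6.99
-52 [-51.7   0.1] [-0.1 -1.3] 7.24
-50 [-49.7   0. ] [-0.3 -0.8] 7.49
-48 [-47.7   0. ] [-1.5 -0.1] 7.74
-46 [-45.7   0. ] [-1.  -1.8] 7.99
-44 [-43.8   0.1] [-0.2 -1.2] 8.24
-42 [-41.7   0.1] [-0.5 -0.7] 8.49
-40 [-39.7   0. ] [-0.2 -0.8] 8.74
-39.5 [-39.5  -0. ] [-1.1 -0.2] 8.99
-39.0 [-39.1  -0. ] [-1.5 -0.3] 9.24
-38.5 [-38.4   0. ] [-0.7  0.2] 9.49
-38.0 [-37.9   0. ] [-0.8 -0.1] 9.74
-37.5 [-37.4   0. ] [-1.5 -0.9] 9.99
-37.0 [-36.9   0. ] [-1.3 -0.6] 10.24
-36.5 [-36.4   0. ] [-0.7 -0.9] 10.49
-36.0 [-35.9   0. ] [-1.4 -0. ] 10.74
-35.5 [-35.4  -0. ] [-0.5 -0.9] 10.99
-35.0 [-34.9   0. ] [-0.7 -0.6] 11.24
-34.5 [-34.4   0. ] [-1.  -1.6] 11.49
-34.0 [-33.9   0. ] [-0.4 -1. ] 11.74
-33.5 [-33.4   0. ] [-1.1 -1.1] 11.99
-33.0 [-32.9   0. ] [-1.4 -0.5] 12.24
-32.5 [-32.5   0. ] [-1.5 -1.5] 12.49
-32.0 [-31.9   0. ] [-1.5 -1.8] 12.74
-31.5 [-31.4   0. ] [-2.1 -0.7] 12.99
-31.0 [-30.9   0. ] [-1.  -0.7] 13.24
-30.5 [-30.5  -0. ] [-1.6 -1.1] 13.49
-30.0 [-30.2  -0.1] [-3.  -0.6] 13.74
-29.5 [-30.2  -0.1] [-4.9  0.3] 13.99
-29.0 [-30.2  -0.2] [-7.2  0.2] 14.24
-28.5 [-30.1  -0.3] [-7.4  0.4] 14.49
-28.0 [-30.1  -0.4] [-10.1   1.1] 14.74
```

The blank met a hard stop at x≈-30 (half finger plus rear edge at -20), so it is home. Now I'll back off, check with a picture, and pre-check the lever path.

```bash
cat >> h.py <<'E'
def LP(phi,d,rad=100,z=.064):
    t=np.array([-np.sin(phi),np.cos(phi)]); p=np.array([30,-115])+rad*np.array([np.cos(phi),np.sin(phi)])-d*t
    return J(p[0],p[1],z),tq(A+phi)
E
python3 - <<'E'
from h import *
r.servo_line(J(-45,0,.024),feed=.06); r.servo_line(J(-45,0,.20),feed=.25)
r.move_ptp(J(10,10,.25),tq(A+np.pi))
c=snap('wrist','w2'); print(r.read_time(),jigfit(c))
cv2.imwrite('pics/w2b.png',cv2.resize(c['pixels'][:,:,::-1],(800,600),interpolation=cv2.INTER_CUBIC))
for phi in np.arange(3.28,4.95,.2): print(np.round(r.solve_ik(*LP(phi,25)),2))
E
```

```text
16.475 (array([0.54164623, 0.0450164 ]), np.float64(0.11376075425680165), (234.14532470703125, 314.9555969238281))
[ 0.27  0.23 -0.61  0.   -0.73 -1.59]
[ 0.22  0.24 -0.6   0.   -0.73 -1.34]
[ 0.18  0.26 -0.58  0.   -0.74 -1.1 ]
[ 0.14  0.28 -0.55  0.   -0.75 -0.86]
[ 0.1   0.3  -0.51  0.   -0.76 -0.62]
[ 0.07  0.33 -0.47  0.   -0.78 -0.39]
[ 0.05  0.36 -0.42  0.   -0.79 -0.17]
[ 0.04  0.38 -0.38  0.   -0.81  0.04]
[ 0.04  0.41 -0.33  0.   -0.83  0.24]
```

View pics/w2b.png

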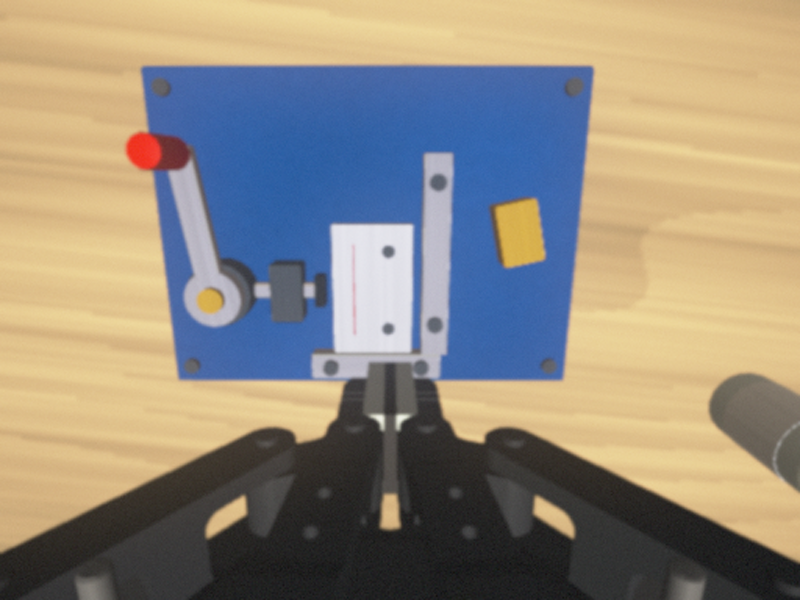

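The blank sits flush against the end stop (y≈353) with a small gap to the fence. The lever hasn't moved: handle at (144,151). Now the lever.

```bash
cat > lev.py <<'E'
from h import *
p,q=LP(3.276,40); p[2]=.15
r.move_ptp(p,q); p[2]=.064; r.servo_line(p,feed=.12)
f0=jf(); print(r.read_time(),f0)
phi=3.20
try:
  while phi<5.1:
    phi+=.04 if phi<4.3 else .012
    p,q=LP(phi,25.5); r.servo_line(p,q,feed=.05 if phi<4.3 else .03)
    f=jf()-f0; t=np.array([-np.sin(phi),np.cos(phi)]); n=np.array([np.cos(phi),np.sin(phi)])
    x=jp(); xc=R.T@(p[:2]-O)*1000
    print(round(phi,3),'lag',np.round((xc-x)@t,1),'ft %.1f fn %.1f'%(f@t,f@n),round(r.read_time(),2))
    if -f@t>19 or np.linalg.norm(f)>22: break
    if r.read_time()>52: break
except r.MotionError as e: print('ERR',e)
E
python3 lev.py
```

```text
18.0417 [-0.30387115  0.13711917]
3.24 lag -0.4 ft 0.5 fn 0.1 18.41
3.28 lag -0.1 ft 0.3 fn -1.2 18.66
3.32 lag 0.1 ft -2.1 fn -0.1 18.91
3.36 lag 0.2 ft -2.8 fn 0.5 19.16
3.4 lag 0.1 ft -3.0 fn 1.0 19.41
3.44 lag 0.0 ft -2.1 fn -0.4 19.66
3.48 lag 0.0 ft -3.1 fn 0.3 19.91
3.52 lag -0.0 ft -3.5 fn 0.1 20.16
3.56 lag 0.0 ft -3.0 fn 0.7 20.41
3.6 lag 0.0 ft -2.7 fn 0.2 20.66
3.64 lag 0.1 ft -3.3 fn 0.4 20.91
3.68 lag 0.1 ft -2.6 fn -0.5 21.16
3.72 lag 0.1 ft -2.6 fn 0.5 21.41
3.76 lag 0.1 ft -2.7 fn 0.8 21.66
3.8 lag 0.2 ft -2.6 fn 0.7 21.91
3.84 lag 0.2 ft -2.4 fn 0.3 22.16
3.88 lag 0.3 ft -3.2 fn 0.5 22.41
3.92 lag 0.3 ft -3.2 fn 1.0 22.66
3.96 lag 0.4 ft -2.9 fn 1.3 22.91
4.0 lag 0.4 ft -3.6 fn 0.5 23.16
4.04 lag 0.5 ft -3.9 fn 2.0 23.41
4.08 lag 0.6 ft -3.3 fn 1.3 23.66
4.12 lag 0.6 ft -3.3 fn 2.7 23.91
4.16 lag 0.7 ft -4.7 fn 0.8 24.16
4.2 lag 0.7 ft -3.3 fn 1.3 24.41
4.24 lag 0.8 ft -2.7 fn 1.9 24.66
4.28 lag 0.8 ft -4.0 fn 1.8 24.91
4.32 lag 1.0 ft -3.9 fn 2.1 25.2
4.332 lag 1.3 ft -4.7 fn 1.8 25.45
4.344 lag 1.4 ft -5.4 fn 1.2 25.7
4.356 lag 1.4 ft -5.9 fn 1.6 25.95
4.368 lag 1
[... 662 characters left out ...]
n 3.2 30.95
4.608 lag 2.2 ft -6.6 fn 3.1 31.2
4.62 lag 2.2 ft -6.6 fn 3.1 31.45
4.632 lag 2.3 ft -6.9 fn 3.0 31.7
4.644 lag 2.3 ft -7.4 fn 4.4 31.95
4.656 lag 2.4 ft -9.0 fn 2.4 32.2
4.668 lag 2.4 ft -7.8 fn 3.0 32.45
4.68 lag 2.4 ft -7.6 fn 2.8 32.7
4.692 lag 2.5 ft -8.2 fn 3.1 32.95
4.704 lag 2.5 ft -7.7 fn 2.9 33.2
4.716 lag 2.6 ft -8.6 fn 3.4 33.45
4.728 lag 2.6 ft -8.1 fn 4.1 33.7
4.74 lag 2.6 ft -7.5 fn 3.8 33.95
4.752 lag 2.7 ft -8.8 fn 4.1 34.2
4.764 lag 2.8 ft -8.4 fn 3.9 34.45
4.776 lag 2.8 ft -8.8 fn 3.9 34.7
4.788 lag 2.8 ft -8.6 fn 4.0 34.95
4.8 lag 3.4 ft -11.1 fn 3.6 35.2
4.812 lag 4.6 ft -14.3 fn 2.0 35.45
4.824 lag 5.7 ft -17.5 fn 2.4 35.7
4.836 lag 6.9 ft -21.3 fn 2.8 35.95
```

The stop is clear: the lag grows one-for-one with the commanded step, at 21 N. Now I'll back off and look.

```bash
python3 - <<'E'
from h import *
p,q=LP(4.76,60); r.servo_line(p,feed=.06); p[2]=.2; r.servo_line(p,feed=.2)
print(r.read_force())
r.move_ptp(J(20,-10,.25),tq(A+np.pi))
c=snap('wrist','w3'); print(r.read_time())
cv2.imwrite('pics/w3b.png',cv2.resize(c['pixels'][:,:,::-1],(800,600),interpolation=cv2.INTER_CUBIC))
E
```

```text
[ 0.51030504 -0.71882478  0.23822919]
39.4833
```

View pics/w3b.png

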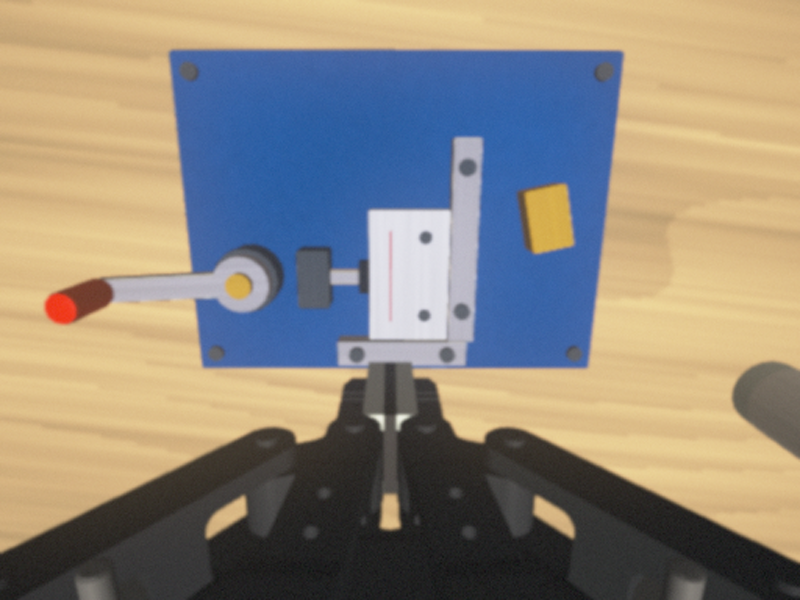

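The blank is flush against the end stop (y≈340) and the fence (x≈450), with the pad pressed on it at (365,276). The lever is at its stop, handle at (62,307), and the gripper is clear of everything.

```bash
python3 -c "
from h import *
print(r.close_job())"
```

```text
the job is handed in; nothing more can be done
None
```

The blank is fully home and clamped square against the fence, with the lever at its end stop; the highest push I measured was about 21 N, the arm is clear of everything, and the job was handed in at about 39.5 s.

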